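# Line up a stand's foot plate with a drift pin and fit the bolt

## Robot

A 6-joint arm with a two-finger parallel gripper is mounted at the origin on the work surface. World frame = base frame: x ahead of the robot, y to its left, z up, the work surface at z = 0. Lengths are in m, angles in rad, forces in N, time in s.
With the tool pointing down it reaches from about 0.3 to 0.775 m from the base axis. Payload 14.6 kg.
Tool frame: the origin (TCP) lies on the centre line of the jaws, within the pads' length; the fingertips stand ctrl.tcp_to_tips ahead of it and the grasp point (between the pads) lies 2 mm behind it (ctrl.tcp_to_tips is the distance from the TCP to the fingertips, in m); z points along the fingers, y is the line along which they close (so a half turn about z gives the same grasp; the last joint's range is limited). The gripper opens to 94 mm and grips with 3 to 60 N. Pads are 16 mm wide; open, the fingers measure 119 mm over their backs; the gripper's body (75 mm by 177 mm) begins 78 mm behind the grasp point.
Start: joints at [-1.2, 0.3, 1.521, -0, 1.321, -0.067], TCP at [0.233, -0.498, 0.222] pointing down, gripper open.
Joint ranges: [-3.03, 3.03], [-0.79, 2.21], [0.23, 2.52], [-1.04, 4.18], [0, 3.07], [-2.55, 2.55]. Speed limits (rad/s): [2.22, 2.22, 2.57, 3.14, 3.14, 3.14].

## Interface

Orientations are given as [roll, pitch, yaw] about the fixed x, y, z axes, in that order (R = Rz(yaw) Ry(pitch) Rx(roll)).
In Python, from station import telemetry, viewer, hand_in, ctrl gives the robot as it stands.
- The arm moves only by the tool step_arm, never from a script. Its argument "plan" is a list of rows, each an object of numbers: "dx", "dy", "dz": the shift along the tool's x, y, z scaled (see below); "rx", "ry", "rz": the turn, a rotation vector about the tool's x, y, z scaled (see below); "claw": the closure, from 0 (fully open) to 1 (shut). In form: [{"dx": .., "dy": .., "dz": .., "rx": .., "ry": .., "rz": .., "claw": ..}, ...]. A call has 1 to 10 rows; each row shifts and turns the commanded pose from where the row before left it, along the tool's axes as they then stand; what a row does not reach is not made up. The controller multiplies each number of a shift by 0.1 m and each number of a turn by 90 degrees. A row lasts 1/10 s, in which the tool goes at most 50 mm and 8.59 degrees, less where a joint would pass 70% of its speed; a pose out of reach is approached as far as the arm can. A call with a number of a shift or a turn outside -1 to 1 is refused whole. A call with a gripper value outside its range is refused whole. The fingers move at their own pace and stop on an object; "grip_force" is the grip in N (left out, the last holds). Time passes only in rows, so rows that do not move let the fingers close. It gives the time, the measured TCP pose, the force, the opening and the grip force at its end, in the units of the state.
- telemetry.get_obs(): the state, without advancing time (a new reading comes with each control period).
- viewer.camera(name): name is "scene" or "top" or "wrist"; returns a dict with "img" (400x640x3 uint8, red, green, blue), "z_map" (400x640 float32, m along the optical axis (not along the pixel's ray), 0 where there is no reading), "fx", "fy", "cx", "cy" (pixels), "R" (3x3) and "t" (3): a world point X has camera coordinates R X + t; the wrist camera has in their place "tool_from_camera" (4x4, takes a point from camera to tool coordinates, whose origin is the TCP and whose axes are the flange's). Camera axes: x right, y down, z forward; pixel columns grow to the right and rows downward; lengths in m; the calibration is good to about 2 mm. A picture is of the moment at which its call begins: read the wrist's pose just before it.
- hand_in(): hands the job in; it is judged then, once.
Trained networks look in a picture, given as the dict that the camera call returned (one of the last four; its "shot" number tells which), for a name from the list of things; names that differ only in an ending like _2 or _b are one class to them, and where a whole thing is asked for, a point or a joint stands for the part that bears it (a point fixed in the world has none). Each returns a list of dicts, best first, with "score" (0 to 1); they miss things now and then, are a little off and sometimes report something else, mostly with a low value. They report only what shows in the picture. A call takes as long as a camera call. They do not tell look-alikes from the thing itself.
- viewer.recognise(target, picture): "rect" ([left, top, right, bottom] in pixels, round what is visible of it).
The state is a dict: "time_s": time; "qpos": joint angles; "joint_vel": joint speeds; "tau": joint torques, N m; "ee_pos": TCP position; "eef_rot": TCP orientation; "force": force on the tool from outside, world axes, zero at the start; "moment": the same for the moment, N m; "grip_width": finger opening in m; "grip_force": force on a finger pad.
Only numpy, scipy, OpenCV 4.12 (cv2) and the standard library are available. Lean on these libraries where they do the work, as an engineer would, in place of code of your own. Each camera call takes 0.05 s, during which the arm holds its last target. There are 200 camera calls.

## Task

The blue foot plate of the bamboo stand hangs on one bolt and has swung a little, so its two open holes no longer match the holes in the timber below. First push the red-headed drift pin fully home in one of the two open holes (either one) to bring the plate into line, then, leaving the pin there, drop the loose dark-headed bolt fully home in the other, and let go of everything.

Things in the scene. Friction and masses are not known exactly. Their poses are not given: they have to be found in the camera images.
- base: Fixed timber foot: light block 210 x 210 x 45 mm on a round board 10 mm thick. Origin: underside centre, z up. Block top z = 55 mm, blue plate top z = 63. Two upright 32 mm holes in the block at x = -50, y = +70 and -70 mm, 45 deep. Fitted bolt, the plate's pivot, at x = 70, y = 0 (head to z = 87). Green bamboo stub in a 64 mm wide socket on the plate near x = 8, y = 0, to z = 113.
- plate (a joint): Swing (rad) of the blue plate (190 x 196 x 8 mm) on the fitted bolt, positive anticlockwise from above, stops at 0.1 either way, light friction (1 N at a hole). At 0 its two open 32 mm holes lie exactly over the block's; it starts at 0.05 to 0.075, which puts them 7 to 10 mm aside.
- drift_pin: Loose steel pin, 0.2-0.4 kg, upright. Origin: collar's underside centre, z up. Collar 44 wide, 6 thick; red round grip 30 wide, z = 6 to 38 mm. Below: 30 mm shank to z = -14, taper to a 7 mm nose at -48. Home: collar on plate. Pin, bolt, wood-handled awl (54 high) stand in any order in a fixed rack 70 mm high, 90 mm apart, in a row along world y within 15 deg; gripping along world x is clear.
- bolt: Loose steel bolt with its washer in one piece, 0.2-0.4 kg, upright in the same rack. Origin: washer's underside centre, z up. Washer 44 wide, 4 thick; dark round head 36 wide, z = 4 to 28 mm, black recess on top. Below: 24 mm shank to z = -33, chamfered to 16 mm at its end, z = -40. No thread: it drops in. Home: washer on plate.
Things that resemble listed ones, but are neither listed nor needed, are in the scene too. Leave any pink look-alike of the drift_pin alone.

How it is judged:
By the outcome, as a careful person would: the job done as asked, in the order asked, and still so for the second after the job is handed in, with the robot touching nothing.
It also fails if it takes over 64 s, if anything falls off the work surface, if the arm or the gripper's body presses on something with over 40 N, if the wrist force passes 120 N, or if a joint passes its speed limit or range.

## Working session

There is one attempt and no reset: what is moved stays moved. The work goes in short steps, Python scripts to look and compute and a tool call to move; the robot and the scene stay as the last step left them, time stands still between calls to the robot, and variables do not carry over. Pictures are saved under pics/ and viewed, at most 10 in all, crops included, and the job is handed in when it is done.

Besides the shell and the picture viewer there is one more tool, called after ">>>" in YAML: its name, and indented under it one key for each argument. step_arm: Moves the arm, as the interface text tells. Shifts and turns lie within -1 to 1; 1 stands for 0.1 m of shift or 90 degrees of turn. Its arguments: {"type":"object","properties":{"plan":{"type":"array"},"grip_force":{"type":"number"}},"required":["plan"]}

```bash
mkdir -p pics; ls
python3 - <<'E'
from station import telemetry, viewer, ctrl
import cv2,numpy as np
o=telemetry.get_obs(); print({k:np.round(v,3).tolist() for k,v in o.items()}, ctrl.tcp_to_tips)
ims=[]
for n in("scene","top"):
    p=viewer.camera(n); ims.append(p["img"]); np.savez(f"{n}.npz",**{k:v for k,v in p.items()})
    print(n,p["fx"],p["cx"],p["cy"],np.round(p["R"],3).tolist(),np.round(p["t"],3).tolist())
    for t in("base","plate","drift_pin","bolt"):
        print(t,[(np.round(d["rect"]).tolist(),round(d["score"],2)) for d in viewer.recognise(t,p)][:4])
    cv2.imwrite(f"pics/{n}0.png",cv2.cvtColor(p["img"],cv2.COLOR_RGB2BGR))
E
```

```text
pics
{'time_s': 0.0, 'qpos': [-1.2, 0.3, 1.522, -0.0, 1.321, -0.067], 'joint_vel': [0.002, 0.001, -0.001, -0.0, -0.001, 0.001], 'tau': [0.001, -53.181, -35.274, 0.071, 0.024, -0.0], 'ee_pos': [0.233, -0.498, 0.222], 'eef_rot': [-3.14, -0.0, 0.438], 'force': [0.294, 0.437, 0.352], 'moment': [0.016, 0.038, 0.001], 'grip_force': 0.0, 'grip_width': 0.094} 0.017
scene 389.01189300963705 316.9698062032869 210.35235310814818 [[-0.461, 0.887, 0.006], [0.677, 0.357, -0.643], [-0.573, -0.292, -0.766]] [0.262, -0.303, 1.125]
base [([349.0, 208.0, 512.0, 363.0], 0.66)]
plate [([356.0, 212.0, 501.0, 345.0], 0.96)]
drift_pin [([185.0, 138.0, 204.0, 158.0], 0.65), ([153.0, 171.0, 177.0, 203.0], 0.62)]
bolt []
top 374.7701148929436 321.8482178465098 199.4127105071692 [[-0.006, -1.0, 0.006], [-0.995, 0.006, -0.103], [0.103, -0.006, -0.995]] [-0.042, 0.526, 0.744]
base [([123.0, 124.0, 267.0, 268.0], 0.64)]
plate [([132.0, 139.0, 248.0, 245.0], 0.86)]
drift_pin [([464.0, 152.0, 488.0, 170.0], 0.7), ([468.0, 201.0, 496.0, 222.0], 0.63)]
bolt [([374.0, 195.0, 398.0, 214.0], 0.76)]
```

View pics/scene0.png

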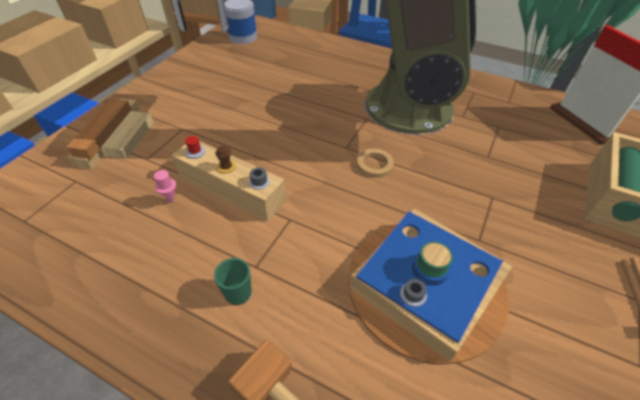

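View pics/top0.png

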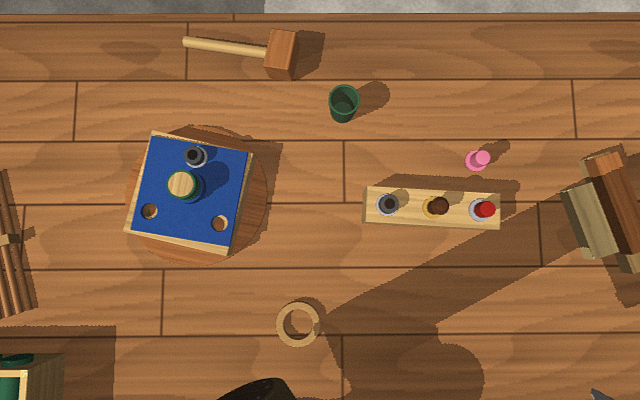

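The top view shows the following:
- **Target pin:** red-headed pin at (484,210) in the rack; scene (194,147).
- **Look-alikes for the pin:** the pink one at (478,160), outside the rack, and the awl with the brown handle at (437,206).
- **Target bolt:** loose bolt in the rack at (387,204).
- **Look-alike for the bolt:** the fitted pivot bolt at (195,156).
- **Open holes:** (150,211) and (220,223).

Next I measure from both views.

```bash
cat > h.py <<'E'
import numpy as np,cv2
def load(n): return dict(np.load(n+".npz",allow_pickle=True))
def ray(p,uv):
    d=np.array([(uv[0]-p["cx"])/p["fx"],(uv[1]-p["cy"])/p["fy"],1.]); R=p["R"]
    return -R.T@p["t"], R.T@d
def onz(p,uv,z):
    c,d=ray(p,uv); return c+d*(z-c[2])/d[2]
def tri(rays):
    A=np.zeros((3,3));b=np.zeros(3)
    for c,d in rays:
        d=d/np.linalg.norm(d);M=np.eye(3)-np.outer(d,d);A+=M;b+=M@c
    x=np.linalg.solve(A,b); return x
def world_map(p):
    h,w=p["z_map"].shape; u,v=np.meshgrid(np.arange(w),np.arange(h)); z=p["z_map"]
    P=np.stack([(u-p["cx"])/p["fx"]*z,(v-p["cy"])/p["fy"]*z,z],-1)
    return (P-p["t"])@p["R"]
E
python3 - <<'E'
from h import *
S,T=load("scene"),load("top")
def box(n,r): return n[r[1]:r[3],r[0]:r[2]]
for name,rs,rt in(("pin",(180,132,210,165),(462,190,505,230)),("bolt",(245,162,275,192),(370,190,402,218)),("pivot",(398,277,432,310),(180,142,212,172))):
    res=[]
    for p,r in((S,rs),(T,rt)):
        W=box(world_map(p),r); im=box(p["img"],r).astype(int)
        if name=="pin": m=(im[...,0]>110)&(im[...,1]<60)
        else: m=(W[...,2]>(0.09 if name=="bolt" else 0.08))&(W[...,2]<.12)
        q=W[m]; zt=np.percentile(q[:,2],90); tm=m&(W[...,2]>zt-.006)
        v,u=np.nonzero(tm); uv=(u.mean()+r[0],v.mean()+r[1]); res.append(ray(p,uv))
        print(name,m.sum(),"ztop",round(zt,3),"top xyz",np.round(W[tm].mean(0),4),"uv",np.round(uv,1))
    print("  tri",np.round(tri(res),4))
# plate holes
for nm,p,hs in(("scene",S,((411,231),(480,269))),("top",T,((150,211),(220,223)))):
    im=p["img"].astype(int); blue=((im[...,2]>im[...,0]+50)).astype(np.uint8)
    for h in hs:
        m=np.zeros_like(blue); y,x=h[1],h[0]; sl=np.s_[y-14:y+15,x-14:x+15]
        n,l,st,ce=cv2.connectedComponentsWithStats(1-blue[sl],connectivity=4)
        k=l[14,14]; c=max(cv2.findContours((l==k).astype(np.uint8),0,1)[0],key=len)
        P=np.array([onz(p,(a[0]+x-14,a[1]+y-14),.063)[:2] for a in c[:,0]])
        (cx,cy),r=cv2.minEnclosingCircle((P*1000).astype(np.float32)); print(nm,h,st[k].tolist(),"hole",round(cx,1),round(cy,1),"r",round(r,1))
    l=[world_map(p)[h[1],h[0]].round(3).tolist() for h in hs]; print(l)
crop=cv2.resize(T["img"][110:280,110:510],None,fx=2,fy=2,interpolation=cv2.INTER_CUBIC)
cv2.imwrite("pics/crop.png",crop[...,::-1])
E
```

```text
pin 145 ztop 0.109 top xyz [ 0.5042 -0.3445  0.1073] uv [191.6 140.6]
pin 246 ztop 0.108 top xyz [ 0.4985 -0.3471  0.1098] uv [486.6 208.6]
  tri [ 0.4991 -0.3507  0.1011]
bolt 200 ztop 0.099 top xyz [ 0.5159 -0.1672  0.0976] uv [257.1 173.7]
bolt 289 ztop 0.099 top xyz [ 0.5105 -0.1698  0.0968] uv [388.7 203.4]
  tri [ 0.511  -0.171   0.0916]
pivot 380 ztop 0.089 top xyz [0.612  0.2069 0.087 ] uv [415.3 288.3]
pivot 296 ztop 0.088 top xyz [0.6061 0.2042 0.0868] uv [191.7 155.4]
  tri [0.6076 0.2068 0.0796]
scene (411, 231) [5, 8, 17, 13, 169] hole 482.3 158.4 r 16.1
scene (480, 269) [4, 7, 19, 15, 204] hole 506.3 296.0 r 16.0
[[0.465, 0.159, 0.042], [0.495, 0.3, 0.049]]
top (150, 211) [5, 6, 17, 16, 214] hole 501.7 292.3 r 16.2
top (220, 223) [5, 6, 17, 17, 218] hole 478.0 154.8 r 16.6
[[0.505, 0.315, 0.008], [0.479, 0.168, 0.009]]
```

View pics/crop.png

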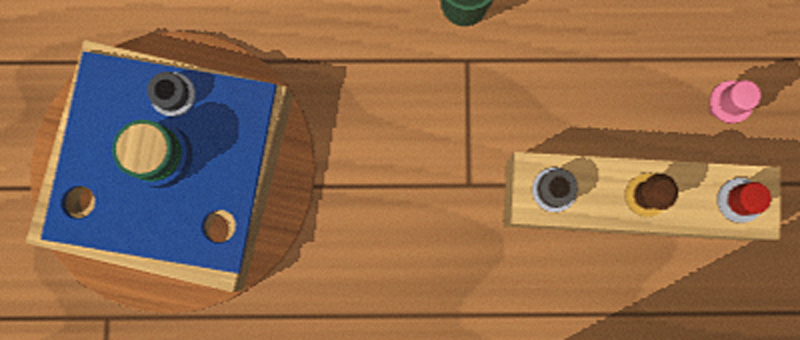

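The crop confirms it: red-headed pin at the right end of the rack, bolt at the left end, awl between them, pink look-alike outside. The two cameras disagree by about 4 mm, so I'll refine with the wrist camera. First I turn to yaw 90°.

>>> step_arm:
  plan:
    - {"rz": -0.09}
    - {"rz": -0.09}
    - {"rz": -0.09}
    - {"rz": -0.09}
    - {"rz": -0.09}
    - {"rz": -0.09}
    - {"rz": -0.09}
    - {"rz": -0.091}
  grip_force: 25

```text
$.plan[0]: bad value
```

>>> step_arm:
  plan:
    - {"dy": 0.4,"dx": 0.22,"claw": 0}
    - {"dy": 0.4,"dx": 0.22}
    - {"dy": 0.4,"dx": 0.22}
    - {"dy": 0.4,"dx": 0.22}
    - {"dy": 0.4,"dx": 0.22}
    - {"dy": 0.4,"dx": 0.22}
    - {"dy": 0.25,"dx": 0.2}
    - {}

```text
$.plan[0]: bad value
```

```bash
cat >> h.py <<'E'
from scipy.spatial.transform import Rotation as Ro
def wrist():
    from station import telemetry,viewer
    o=telemetry.get_obs(); p=viewer.camera("wrist"); p=dict(p)
    M=np.eye(4); M[:3,:3]=Ro.from_euler("xyz",o["eef_rot"]).as_matrix(); M[:3,3]=o["ee_pos"]
    C=M@p["tool_from_camera"]; p["R"]=C[:3,:3].T; p["t"]=-C[:3,:3].T@C[:3,3]
    return o,p
E
python3 - <<'E'
from h import *
from station import viewer
o,p=wrist(); print(o["time_s"],o["ee_pos"].round(4) if hasattr(o["ee_pos"],"round") else o["ee_pos"],np.round(o["eef_rot"],4),p["fx"],np.round(p["tool_from_camera"],3).tolist())
for t in("drift_pin","bolt"): print(t,[(np.round(d["rect"]).tolist(),round(d["score"],2)) for d in viewer.recognise(t,p)])
W=world_map(p)
im=p["img"].astype(int); m=(im[...,0]>110)&(im[...,1]<60)
q=W[m]; print(m.sum(),q.min(0).round(4),q.max(0).round(4)); 
tm=m&(W[...,2]>np.percentile(q[:,2],80)-.004); print(W[tm].mean(0).round(4), (W[tm].min(0)/2+W[tm].max(0)/2).round(4))
np.savez("w1.npz",**p); cv2.imwrite("pics/w1.png",p["img"][...,::-1])
E
```

```text
0.5 [ 0.2332 -0.4981  0.2224] [-3.1415 -0.      0.4378] 282.7869858320565 [[-0.0, -0.965, -0.261, 0.076], [1.0, -0.0, -0.001, 0.002], [0.001, -0.261, 0.965, -0.161], [0.0, 0.0, 0.0, 1.0]]
drift_pin []
bolt []Traceback (most recent call last):
  File "<stdin>", line 7, in <module>
    return umr_minimum(a, axis, None, out, keepdims, initial, where)
ValueError: zero-size array to reduction operation minimum which has no identity
```

>>> step_arm:
  plan:
    - {"dx": 0,"dy": 0,"dz": 0,"rx": 0,"ry": 0,"rz": -0.09,"claw": 0}
    - {"dx": 0,"dy": 0,"dz": 0,"rx": 0,"ry": 0,"rz": -0.09,"claw": 0}
    - {"dx": 0,"dy": 0,"dz": 0,"rx": 0,"ry": 0,"rz": -0.09,"claw": 0}
    - {"dx": 0,"dy": 0,"dz": 0,"rx": 0,"ry": 0,"rz": -0.09,"claw": 0}
    - {"dx": 0,"dy": 0,"dz": 0,"rx": 0,"ry": 0,"rz": -0.09,"claw": 0}
    - {"dx": 0,"dy": 0,"dz": 0,"rx": 0,"ry": 0,"rz": -0.09,"claw": 0}
    - {"dx": 0,"dy": 0,"dz": 0,"rx": 0,"ry": 0,"rz": -0.09,"claw": 0}
    - {"dx": 0,"dy": 0,"dz": 0,"rx": 0,"ry": 0,"rz": -0.091,"claw": 0}
  grip_force: 25

```text
time_s: 1.45
ee_pos: [0.2332, -0.4981, 0.2225]
eef_rot: [-3.142, -0.0, 1.576]
force: [-0.9, -0.6, 0.3]
grip_width: 0.0943
grip_force: 0.0
```

>>> step_arm:
  plan:
    - {"dx": 0.22,"dy": 0.4,"dz": 0,"rx": 0,"ry": 0,"rz": 0,"claw": 0}
    - {"dx": 0.22,"dy": 0.4,"dz": 0,"rx": 0,"ry": 0,"rz": 0,"claw": 0}
    - {"dx": 0.22,"dy": 0.4,"dz": 0,"rx": 0,"ry": 0,"rz": 0,"claw": 0}
    - {"dx": 0.22,"dy": 0.4,"dz": 0,"rx": 0,"ry": 0,"rz": 0,"claw": 0}
    - {"dx": 0.22,"dy": 0.4,"dz": 0,"rx": 0,"ry": 0,"rz": 0,"claw": 0}
    - {"dx": 0.22,"dy": 0.4,"dz": 0,"rx": 0,"ry": 0,"rz": 0,"claw": 0}
    - {"dx": 0.2,"dy": 0.28,"dz": 0,"rx": 0,"ry": 0,"rz": 0,"claw": 0}
    - {"dx": 0,"dy": 0,"dz": 0,"rx": 0,"ry": 0,"rz": 0,"claw": 0}

```text
time_s: 2.25
ee_pos: [0.504, -0.3436, 0.222]
eef_rot: [3.141, -0.001, 1.574]
force: [-0.3, 0.1, 0.0]
grip_width: 0.0942
grip_force: 0.0
```

```bash
cat > w.py <<'E'
from h import *
from station import viewer
import sys
o,p=wrist(); n=sys.argv[1]; print(o["time_s"],np.round(o["ee_pos"],4),np.round(o["eef_rot"],4),np.round(o["force"],1))
for t in sys.argv[2:]: print(t,[(np.round(d["rect"]).tolist(),round(d["score"],2)) for d in viewer.recognise(t,p)])
np.savez(n+".npz",**p); cv2.imwrite(f"pics/{n}.png",p["img"][...,::-1])
E
python3 w.py w1 drift_pin bolt
python3 - <<'E'
from h import *
p=load("w1");W=world_map(p)
im=p["img"].astype(int); m=(im[...,0]>110)&(im[...,1]<60)
q=W[m]; print(m.sum(),q.min(0).round(4),q.max(0).round(4)); 
tm=m&(W[...,2]>np.percentile(q[:,2],80)-.004); print(W[tm].mean(0).round(4), (W[tm].min(0)/2+W[tm].max(0)/2).round(4))
E
```

```text
2.25 [ 0.504  -0.3436  0.222 ] [ 3.1415e+00 -6.0000e-04  1.5743e+00] [-0.3  0.1  0. ]
drift_pin [([380.0, 183.0, 418.0, 222.0], 0.97), ([296.0, 180.0, 333.0, 221.0], 0.95)]
bolt [([301.0, 2.0, 350.0, 46.0], 0.91)]
600 [ 0.4882 -0.3762  0.0687] [ 0.5149 -0.2698  0.3832]
[ 0.5016 -0.3509  0.1075] [ 0.5016 -0.3173  0.2434]
```

View pics/w1.png

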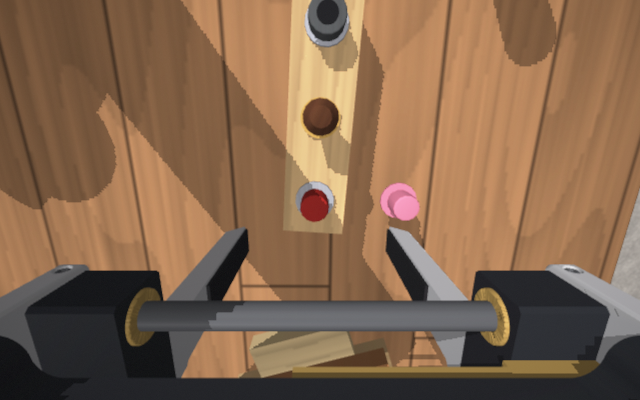

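The wrist view shows the red pin at (314,206) at the near end of the rack, the awl at (320,117), the bolt at (327,22) and the pink look-alike at (400,203). I go lower with the fingers part closed and measure again.

>>> step_arm:
  plan:
    - {"dx": -0.07,"dy": -0.02,"dz": 0.3,"rx": 0,"ry": 0,"rz": 0,"claw": 0.3}
    - {"dx": 0,"dy": 0,"dz": 0.4,"rx": 0,"ry": 0,"rz": 0,"claw": 0.3}
    - {"dx": 0,"dy": 0,"dz": 0,"rx": 0,"ry": 0,"rz": 0,"claw": 0.3}
    - {"dx": 0,"dy": 0,"dz": 0,"rx": 0,"ry": 0,"rz": 0,"claw": 0.3}

```text
time_s: 2.8
ee_pos: [0.4987, -0.354, 0.1534]
eef_rot: [-3.141, -0.0, 1.569]
force: [0.5, 0.9, 0.1]
grip_width: 0.0669
grip_force: 0.0
```

```bash
python3 w.py w2 drift_pin
cat > pin.py <<'E'
from h import *
import sys
for n in sys.argv[1:]:
    p=load(n); im=cv2.cvtColor(p["img"],cv2.COLOR_RGB2HSV)
    m=(((im[...,0]<8)|(im[...,0]>172))&(im[...,1]>190)&(im[...,2]>60)).astype(np.uint8)
    c=max(cv2.findContours(m,0,1)[0],key=cv2.contourArea)
    W=world_map(p); zt=np.percentile(W[...,2][cv2.drawContours(m*0,[c],-1,1,-1)>0],80)
    mm=(cv2.drawContours(m*0,[c],-1,1,-1)>0)&(abs(W[...,2]-zt)<.004)
    c2=max(cv2.findContours(mm.astype(np.uint8),0,1)[0],key=cv2.contourArea)
    P=np.array([onz(p,a[0],zt)[:2] for a in c2]); (x,y),r=cv2.minEnclosingCircle((P*1000).astype(np.float32))
    print(n,"area",cv2.contourArea(c),"ztop",zt.round(4),"centre",round(x,1),round(y,1),"r",round(r,1),"uv",c2[:,0].mean(0).round(1))
E
python3 pin.py w1 w2
```

```text
2.8 [ 0.4987 -0.354   0.1534] [-3.1414e+00 -1.0000e-04  1.5692e+00] [0.5 0.9 0.1]
drift_pin [([295.0, 186.0, 344.0, 237.0], 0.83), ([398.0, 184.0, 452.0, 234.0], 0.75)]
w1 area 611.0 ztop 0.1071 centre 501.1 -350.5 r 14.5 uv [314.2 206.8]
w2 area 1098.5 ztop 0.107 centre 501.5 -350.5 r 14.5 uv [320.  218.8]
```

>>> step_arm:
  plan:
    - {"dx": 0.035,"dy": 0.02,"dz": 0.2,"rx": 0,"ry": 0,"rz": 0,"claw": 0.3}
    - {"dx": 0,"dy": 0,"dz": 0.2,"rx": 0,"ry": 0,"rz": 0,"claw": 0.3}
    - {"dx": 0,"dy": 0,"dz": 0.17,"rx": 0,"ry": 0,"rz": 0,"claw": 0.3}
    - {"dx": 0,"dy": 0,"dz": 0,"rx": 0,"ry": 0,"rz": 0,"claw": 0.3}
    - {"dx": 0,"dy": 0,"dz": 0,"rx": 0,"ry": 0,"rz": 0,"claw": 0.9}
    - {"dx": 0,"dy": 0,"dz": 0,"rx": 0,"ry": 0,"rz": 0,"claw": 0.9}
    - {"dx": 0,"dy": 0,"dz": 0,"rx": 0,"ry": 0,"rz": 0,"claw": 0.9}
    - {"dx": 0,"dy": 0,"dz": 0,"rx": 0,"ry": 0,"rz": 0,"claw": 0.9}
    - {"dx": 0,"dy": 0,"dz": 0,"rx": 0,"ry": 0,"rz": 0,"claw": 0.9}
  grip_force: 25

```text
time_s: 3.8
ee_pos: [0.5013, -0.3498, 0.0959]
eef_rot: [3.141, 0.0, 1.57]
force: [0.7, -0.6, 3.8]
grip_width: 0.0296
grip_force: 25.1
```

>>> step_arm:
  plan:
    - {"dx": 0,"dy": 0,"dz": -0.2,"rx": 0,"ry": 0,"rz": 0,"claw": 0.9}
    - {"dx": 0,"dy": 0,"dz": -0.35,"rx": 0,"ry": 0,"rz": 0,"claw": 0.9}
    - {"dx": 0,"dy": 0,"dz": -0.35,"rx": 0,"ry": 0,"rz": 0,"claw": 0.9}
    - {"dx": 0,"dy": 0,"dz": -0.35,"rx": 0,"ry": 0,"rz": 0,"claw": 0.9}
    - {"dx": 0,"dy": 0,"dz": 0,"rx": 0,"ry": 0,"rz": 0,"claw": 0.9}
    - {"dx": 0,"dy": 0,"dz": 0,"rx": 0,"ry": 0,"rz": 0,"claw": 0.9}

```text
time_s: 4.4
ee_pos: [0.5011, -0.3497, 0.2202]
eef_rot: [3.142, 0.0, 1.57]
force: [0.2, -0.4, -2.6]
grip_width: 0.0294
grip_force: 25.0
```

```bash
python3 w.py w3; python3 pin.py w3
python3 - <<'E'
from h import *
from station import telemetry
o=telemetry.get_obs(); print(o["grip_width"],np.round(o["force"],2))
p=load("w3");v=p["img"]; print(p["cx"],p["cy"])
E
```

```text
4.4 [ 0.5011 -0.3497  0.2202] [3.1415e+00 1.0000e-04 1.5704e+00] [ 0.2 -0.4 -2.6]
w3 area 2117.5 ztop 0.2314 centre 501.6 -350.1 r 14.8 uv [316.9 256.4]
0.02946675823406847 [-0.12  0.56 -2.23]
316.87615114026687 200.93271738254197
```

View pics/w3.png

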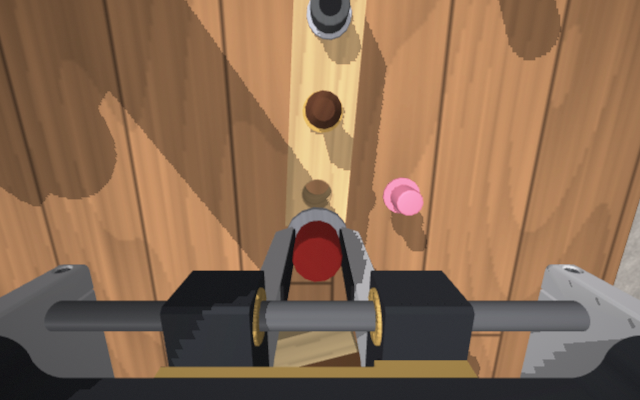

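The pin is held upright at (317,250) and the pink one is untouched. I hover over the plate next and measure the holes with the same wrist camera.

>>> step_arm:
  plan:
    - {"dx": 0.3,"dy": 0,"dz": -0.2,"rx": 0,"ry": 0,"rz": 0,"claw": 0.9}
    - {"dx": 0.45,"dy": 0,"dz": -0.2,"rx": 0,"ry": 0,"rz": 0,"claw": 0.9}
    - {"dx": 0.45,"dy": 0,"dz": -0.2,"rx": 0,"ry": 0,"rz": 0,"claw": 0.9}
    - {"dx": 0.45,"dy": 0,"dz": -0.2,"rx": 0,"ry": 0,"rz": 0,"claw": 0.9}
    - {"dx": 0.45,"dy": 0,"dz": 0,"rx": 0,"ry": 0,"rz": 0,"claw": 0.9}
    - {"dx": 0.45,"dy": 0,"dz": 0,"rx": 0,"ry": 0,"rz": 0,"claw": 0.9}
    - {"dx": 0.45,"dy": 0,"dz": 0,"rx": 0,"ry": 0,"rz": 0,"claw": 0.9}
    - {"dx": 0.45,"dy": 0,"dz": 0,"rx": 0,"ry": 0,"rz": 0,"claw": 0.9}
    - {"dx": 0.45,"dy": 0,"dz": 0,"rx": 0,"ry": 0,"rz": 0,"claw": 0.9}
    - {"dx": 0.45,"dy": 0,"dz": 0,"rx": 0,"ry": 0,"rz": 0,"claw": 0.9}

```text
time_s: 5.45
ee_pos: [0.5007, 0.087, 0.2988]
eef_rot: [-3.139, 0.0, 1.57]
force: [1.1, 0.7, -3.5]
grip_width: 0.0295
grip_force: 25.0
```

>>> step_arm:
  plan:
    - {"dx": 0.35,"dy": 0,"dz": 0,"rx": 0,"ry": 0,"rz": 0,"claw": 0.9}
    - {"dx": 0,"dy": 0,"dz": 0,"rx": 0,"ry": 0,"rz": 0,"claw": 0.9}
    - {"dx": 0,"dy": 0,"dz": 0,"rx": 0,"ry": 0,"rz": 0,"claw": 0.9}
    - {"dx": 0,"dy": 0,"dz": 0,"rx": 0,"ry": 0,"rz": 0,"claw": 0.9}

```text
time_s: 5.85
ee_pos: [0.5014, 0.1194, 0.2996]
eef_rot: [-3.14, 0.0, 1.57]
force: [0.6, -0.2, -2.1]
grip_width: 0.0293
grip_force: 25.0
```

```bash
python3 w.py w4 plate
```

```text
5.85 [0.5014 0.1194 0.2996] [-3.1402e+00  4.0000e-04  1.5695e+00] [ 0.6 -0.2 -2.1]
plate [([268.0, 12.0, 436.0, 191.0], 0.87)]
```

View pics/w4.png

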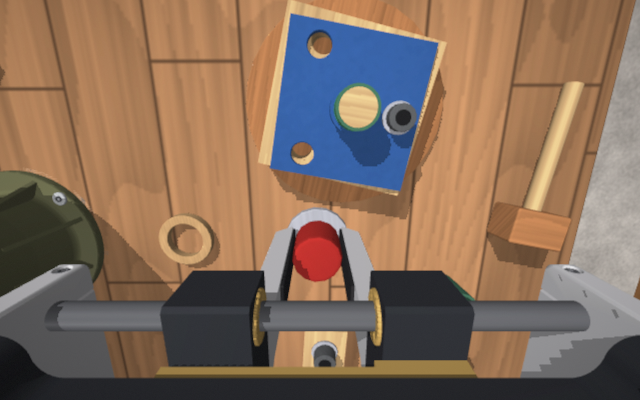

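The wrist view shows the plate's holes at (320,43) and (302,153) and the pivot at (400,117). The block's bare edge is visible on the left and below. I measure the holes, the pivot and the block's yaw.

```bash
cat > plate.py <<'E'
from h import *
import sys
n=sys.argv[1]; p=load(n); W=world_map(p); im=p["img"].astype(int)
blue=((im[...,2]>im[...,0]+40)&(im[...,2]>im[...,1]+20)).astype(np.uint8)
H=[]
for a in sys.argv[2:4]:
    x,y=map(int,a.split(",")); s=26; y0=max(y-s,0); x0=x-s
    n_,l,st,ce=cv2.connectedComponentsWithStats(1-blue[y0:y+s,x0:x+s],connectivity=4)
    k=l[y-y0,x-x0]; c=max(cv2.findContours((l==k).astype(np.uint8),0,1)[0],key=len)[:,0]
    P=np.array([onz(p,q+[x0,y0],.063)[:2] for q in c])*1000
    (cx,cy),(w,h),_=cv2.fitEllipse(P.astype(np.float32)); mc=cv2.minEnclosingCircle(P.astype(np.float32))
    print("hole",round(cx,1),round(cy,1),"axes",round(w,1),round(h,1),"mec",np.round(mc[0],1),round(mc[1],1)); H.append([cx,cy])
H=np.array(H)
mid=H.mean(0); d=H[1]-H[0]
if d[1]<0:d=-d
yaw=np.arctan2(-d[0],d[1]); piv=mid+120*np.array([np.cos(yaw),np.sin(yaw)])
print("dist",np.linalg.norm(d).round(1),"plate yaw",yaw.round(4),"pivot from holes",piv.round(1))
z=W[...,2]; q=(abs(z-.0865)<.003)&(np.hypot(W[...,0]-piv[0]/1000,W[...,1]-piv[1]/1000)<.03)
v,u=np.nonzero(q); P=np.array([onz(p,(a,b),.087)[:2] for a,b in zip(u,v)])*1000
if len(P): print("pivot head",np.round(cv2.minEnclosingCircle(P.astype(np.float32)),1) if 0 else [np.round(t,1) for t in cv2.minEnclosingCircle(P.astype(np.float32))])
wood=((abs(z-.0555)<.004)&(blue==0)&(np.hypot(W[...,0]-mid[0]/1000,W[...,1]-mid[1]/1000)<.22)).astype(np.uint8)
top=((z>.0505)&(z<.0675)&(np.hypot(W[...,0]-mid[0]/1000,W[...,1]-mid[1]/1000)<.22)).astype(np.uint8)
top=cv2.morphologyEx(top,cv2.MORPH_OPEN,np.ones((3,3)))
c=max(cv2.findContours(top,0,1)[0],key=cv2.contourArea)[:,0]
P=np.array([onz(p,q,.055)[:2] for q in c])*1000
(r,s,a)=cv2.minAreaRect(P.astype(np.float32)); print("block rect",np.round(r,1),np.round(s,1),a, "yaw cand",np.radians([a,a-90]).round(4))
by=min(np.radians([a,a-90]),key=lambda t:abs(t-yaw+.062)); 
for tag,b in(("rect yaw",by),("nominal",yaw-.0625)):
    R=np.array([[np.cos(b),-np.sin(b)],[np.sin(b),np.cos(b)]]); o=piv-R@[70,0]
    print(tag,"swing",(yaw-b).round(4),"block holes +y",(o+R@[-50,70]).round(1),"-y",(o+R@[-50,-70]).round(1))
E
python3 plate.py w4 320,43 302,153
```

```text
hole 504.7 291.1 axes 29.9 30.7 mec [504.7 291.3] 15.8
hole 480.7 155.0 axes 30.5 31.3 mec [480.9 155.3] 16.2
dist 138.2 plate yaw -0.1742 pivot from holes [610.9 202.3]
pivot head [array([609.4, 202.9]), np.float64(17.7)]
block rect [542.1 217.5] [213.1 210.3] 76.46726989746094 yaw cand [ 1.3346 -0.2362]
rect yaw swing 0.062 block holes +y [510.6 298.4] -y [477.9 162.3]
nominal swing 0.0625 block holes +y [510.7 298.5] -y [477.8 162.4]
```

>>> step_arm:
  plan:
    - {"dx": 0.23,"dy": -0.12,"dz": 0.3,"rx": 0,"ry": 0,"rz": 0,"claw": 0.9}
    - {"dx": 0.2,"dy": -0.12,"dz": 0.4,"rx": 0,"ry": 0,"rz": 0,"claw": 0.9}
    - {"dx": 0,"dy": 0,"dz": 0.4,"rx": 0,"ry": 0,"rz": 0,"claw": 0.9}
    - {"dx": 0,"dy": 0,"dz": 0.3,"rx": 0,"ry": 0,"rz": 0,"claw": 0.9}
    - {"dx": 0,"dy": 0,"dz": 0,"rx": 0,"ry": 0,"rz": 0,"claw": 0.9}
    - {"dx": 0,"dy": 0,"dz": 0,"rx": 0,"ry": 0,"rz": 0,"claw": 0.9}

```text
time_s: 6.55
ee_pos: [0.478, 0.1628, 0.1614]
eef_rot: [3.141, -0.0, 1.569]
force: [-0.1, 0.1, -1.7]
grip_width: 0.0295
grip_force: 25.0
```

```bash
python3 w.py w5; python3 pin.py w5
```

```text
6.55 [0.478  0.1628 0.1614] [ 3.1412e+00 -1.0000e-04  1.5694e+00] [-0.1  0.1 -1.7]
w5 area 2168.0 ztop 0.1726 centre 478.2 162.2 r 14.8 uv [317.  256.5]
```

View pics/w5.png

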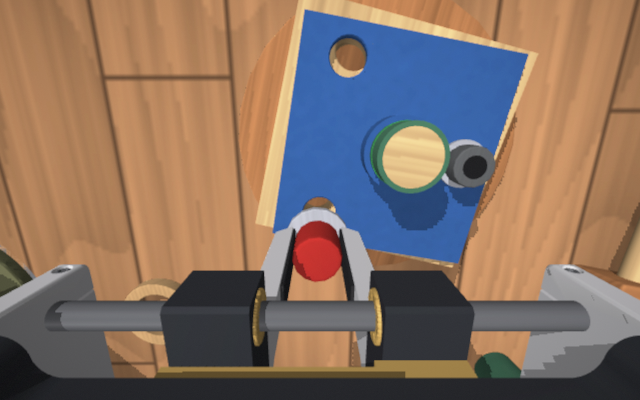

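The pin is over the near hole, whose rim shows at (318,205), and the far hole is at (348,57). I lower it slowly.

>>> step_arm:
  plan:
    - {"dx": 0,"dy": 0,"dz": 0.15,"rx": 0,"ry": 0,"rz": 0,"claw": 0.9}
    - {"dx": 0,"dy": 0,"dz": 0.1,"rx": 0,"ry": 0,"rz": 0,"claw": 0.9}
    - {"dx": 0,"dy": 0,"dz": 0.08,"rx": 0,"ry": 0,"rz": 0,"claw": 0.9}
    - {"dx": 0,"dy": 0,"dz": 0.05,"rx": 0,"ry": 0,"rz": 0,"claw": 0.9}
    - {"dx": 0,"dy": 0,"dz": 0.05,"rx": 0,"ry": 0,"rz": 0,"claw": 0.9}
    - {"dx": 0,"dy": 0,"dz": 0,"rx": 0,"ry": 0,"rz": 0,"claw": 0.9}

```text
time_s: 7.2
ee_pos: [0.4774, 0.1632, 0.1171]
eef_rot: [-3.141, 0.0, 1.57]
force: [-0.6, 0.4, -2.2]
grip_width: 0.0291
grip_force: 25.0
```

>>> step_arm:
  plan:
    - {"dx": 0,"dy": 0,"dz": 0.04,"rx": 0,"ry": 0,"rz": 0,"claw": 0.9}
    - {"dx": 0,"dy": 0,"dz": 0.04,"rx": 0,"ry": 0,"rz": 0,"claw": 0.9}
    - {"dx": 0,"dy": 0,"dz": 0.04,"rx": 0,"ry": 0,"rz": 0,"claw": 0.9}
    - {"dx": 0,"dy": 0,"dz": 0,"rx": 0,"ry": 0,"rz": 0,"claw": 0.9}

```text
time_s: 7.6
ee_pos: [0.4773, 0.1632, 0.1049]
eef_rot: [-3.141, 0.0, 1.57]
force: [1.3, -1.0, -2.2]
grip_width: 0.0294
grip_force: 25.0
```

>>> step_arm:
  plan:
    - {"dx": 0,"dy": 0,"dz": 0.03,"rx": 0,"ry": 0,"rz": 0,"claw": 0.9}
    - {"dx": 0,"dy": 0,"dz": 0.03,"rx": 0,"ry": 0,"rz": 0,"claw": 0.9}
    - {"dx": 0,"dy": 0,"dz": 0,"rx": 0,"ry": 0,"rz": 0,"claw": 0.9}

```text
time_s: 7.9
ee_pos: [0.4774, 0.1632, 0.099]
eef_rot: [-3.141, 0.0, 1.57]
force: [0.8, -0.7, -3.6]
grip_width: 0.0298
grip_force: 25.0
```

>>> step_arm:
  plan:
    - {"dx": 0,"dy": 0,"dz": 0.03,"rx": 0,"ry": 0,"rz": 0,"claw": 0.9}
    - {"dx": 0,"dy": 0,"dz": 0.03,"rx": 0,"ry": 0,"rz": 0,"claw": 0.9}
    - {"dx": 0,"dy": 0,"dz": 0,"rx": 0,"ry": 0,"rz": 0,"claw": 0.9}

```text
time_s: 8.2
ee_pos: [0.4774, 0.1634, 0.0931]
eef_rot: [-3.141, -0.0, 1.57]
force: [1.6, 1.0, -4.0]
grip_width: 0.0292
grip_force: 25.0
```

>>> step_arm:
  plan:
    - {"dx": 0,"dy": 0,"dz": 0.03,"rx": 0,"ry": 0,"rz": 0,"claw": 0.9}
    - {"dx": 0,"dy": 0,"dz": 0.02,"rx": 0,"ry": 0,"rz": 0,"claw": 0.9}
    - {"dx": 0,"dy": 0,"dz": 0,"rx": 0,"ry": 0,"rz": 0,"claw": 0.9}

```text
time_s: 8.5
ee_pos: [0.4776, 0.1636, 0.0888]
eef_rot: [3.141, -0.001, 1.57]
force: [-1.1, 2.8, 3.2]
grip_width: 0.0295
grip_force: 25.0
```

>>> step_arm:
  plan:
    - {"dx": 0,"dy": 0,"dz": 0.015,"rx": 0,"ry": 0,"rz": 0,"claw": 0.9}
    - {"dx": 0,"dy": 0,"dz": 0,"rx": 0,"ry": 0,"rz": 0,"claw": 0.9}

```text
time_s: 8.7
ee_pos: [0.4776, 0.1636, 0.0886]
eef_rot: [3.141, -0.001, 1.57]
force: [-9.0, 1.6, 23.4]
grip_width: 0.0293
grip_force: 25.0
```

```bash
python3 w.py w6; python3 pin.py w6; python3 plate.py w6 420,110 420,110 2>&1 | head -1
```

```text
8.7 [0.4776 0.1636 0.0886] [ 3.1410e+00 -6.0000e-04  1.5704e+00] [-9.   1.6 23.4]
w6 area 2167.0 ztop 0.0999 centre 477.8 163.1 r 14.8 uv [316.9 256.7]
hole 540.1 249.2 axes 29.7 38.1 mec [541.4 247.5] 21.2
```

View pics/w6.png

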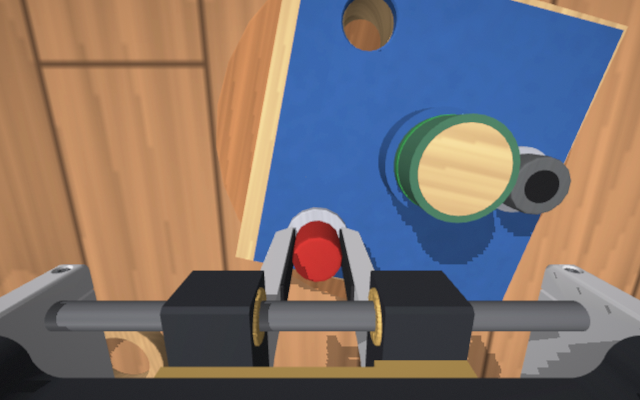

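The pin is home: its top is at 0.100 m, and pressing further is met by firm resistance. The far hole at (369,22) now looks clear. I release, rise and check.

>>> step_arm:
  plan:
    - {"dx": 0,"dy": 0,"dz": -0.01,"rx": 0,"ry": 0,"rz": 0,"claw": 0.9}
    - {"dx": 0,"dy": 0,"dz": 0,"rx": 0,"ry": 0,"rz": 0,"claw": 0.5}
    - {"dx": 0,"dy": 0,"dz": 0,"rx": 0,"ry": 0,"rz": 0,"claw": 0.5}
    - {"dx": 0,"dy": 0,"dz": 0,"rx": 0,"ry": 0,"rz": 0,"claw": 0.4}
    - {"dx": 0,"dy": 0,"dz": -0.2,"rx": 0,"ry": 0,"rz": 0,"claw": 0.4}
    - {"dx": 0,"dy": 0,"dz": -0.4,"rx": 0,"ry": 0,"rz": 0,"claw": 0.4}
    - {"dx": 0,"dy": 0,"dz": -0.4,"rx": 0,"ry": 0,"rz": 0,"claw": 0.4}
    - {"dx": 0,"dy": 0,"dz": -0.4,"rx": 0,"ry": 0,"rz": 0,"claw": 0.4}
    - {"dx": 0,"dy": 0,"dz": 0,"rx": 0,"ry": 0,"rz": 0,"claw": 0.4}
    - {"dx": 0,"dy": 0,"dz": 0,"rx": 0,"ry": 0,"rz": 0,"claw": 0.4}

```text
time_s: 9.75
ee_pos: [0.4775, 0.1632, 0.2279]
eef_rot: [3.141, -0.0, 1.57]
force: [-0.1, -0.1, -0.6]
grip_width: 0.0561
grip_force: 0.0
```

```bash
python3 w.py w7; python3 pin.py w7
python3 - <<'E'
from h import *
p=load("w7"); W=world_map(p); im=p["img"].astype(int)
blue=((im[...,2]>im[...,0]+40)&(im[...,2]>im[...,1]+20)).astype(np.uint8)
# predicted hole: block +y
c=p["R"]@np.array([.511,.2985,.063])+p["t"]; x,y=int(p["fx"]*c[0]/c[2]+p["cx"]),int(p["fy"]*c[1]/c[2]+p["cy"]); print(x,y)
E
python3 plate.py w7 $(python3 - <<'E'
from h import *
p=load("w7");o=[]
c=p["R"]@np.array([.511,.2985,.063])+p["t"]; s=f"{int(p['fx']*c[0]/c[2]+p['cx'])},{int(p['fy']*c[1]/c[2]+p['cy'])}"
print(s,s)
E
) | head -1
```

```text
9.75 [0.4775 0.1632 0.2279] [ 3.1408e+00 -1.0000e-04  1.5703e+00] [-0.1 -0.1 -0.6]
w7 area 558.0 ztop 0.1002 centre 477.7 162.9 r 14.4 uv [316.8 197.3]
347 64
hole 508.5 296.2 axes 29.9 30.6 mec [508.6 296. ] 15.9
```

The pin stays home with its top at 0.100 m after release, and the other hole is at about (0.509, 0.297). Next I move over the bolt.

>>> step_arm:
  plan:
    - {"dx": -0.25,"dy": 0.05,"dz": 0,"rx": 0,"ry": 0,"rz": 0,"claw": 0.3}
    - {"dx": -0.4,"dy": 0.05,"dz": 0,"rx": 0,"ry": 0,"rz": 0,"claw": 0.3}
    - {"dx": -0.4,"dy": 0.05,"dz": 0,"rx": 0,"ry": 0,"rz": 0,"claw": 0.3}
    - {"dx": -0.4,"dy": 0.05,"dz": 0,"rx": 0,"ry": 0,"rz": 0,"claw": 0.3}
    - {"dx": -0.4,"dy": 0.05,"dz": 0,"rx": 0,"ry": 0,"rz": 0,"claw": 0.3}
    - {"dx": -0.4,"dy": 0.05,"dz": 0,"rx": 0,"ry": 0,"rz": 0,"claw": 0.3}
    - {"dx": -0.4,"dy": 0.05,"dz": 0.1,"rx": 0,"ry": 0,"rz": 0,"claw": 0.3}
    - {"dx": -0.4,"dy": 0,"dz": 0.2,"rx": 0,"ry": 0,"rz": 0,"claw": 0.3}
    - {"dx": -0.28,"dy": 0,"dz": 0.3,"rx": 0,"ry": 0,"rz": 0,"claw": 0.3}
    - {"dx": 0,"dy": 0,"dz": 0,"rx": 0,"ry": 0,"rz": 0,"claw": 0.3}

```text
time_s: 10.8
ee_pos: [0.5099, -0.1718, 0.1624]
eef_rot: [-3.134, -0.003, 1.567]
force: [0.4, 0.3, -0.1]
grip_width: 0.066
grip_force: 0.0
```

>>> step_arm:
  plan:
    - {"dx": 0,"dy": 0,"dz": 0,"rx": 0,"ry": 0,"rz": 0,"claw": 0.3}
    - {"dx": 0,"dy": 0,"dz": 0,"rx": 0,"ry": 0,"rz": 0,"claw": 0.3}

```text
time_s: 11.0
ee_pos: [0.5125, -0.169, 0.1681]
eef_rot: [3.142, -0.0, 1.571]
force: [0.5, -0.7, 0.4]
grip_width: 0.0655
grip_force: 0.0
```

```bash
python3 w.py w8 bolt
cat > bolt.py <<'E'
from h import *
import sys
for n in sys.argv[1:]:
    p=load(n); W=world_map(p); im=cv2.cvtColor(p["img"],cv2.COLOR_RGB2HSV)
    m=((abs(W[...,2]-.098)<.004)&(im[...,1]<80)&(np.hypot(W[...,0]-.512,W[...,1]+.170)<.03)).astype(np.uint8)
    c=max(cv2.findContours(m,0,1)[0],key=cv2.contourArea)[:,0]; P=np.array([onz(p,q,.098)[:2] for q in c])*1000
    print(n,len(c),"z",np.median(W[...,2][m>0]).round(4),[np.round(t,1) for t in cv2.minEnclosingCircle(P.astype(np.float32))],P.mean(0).round(1),c.mean(0).round(1))
E
python3 bolt.py w8 w1
```

```text
11.0 [ 0.5125 -0.169   0.1681] [ 3.1416e+00 -1.0000e-04  1.5710e+00] [ 0.5 -0.7  0.4]
bolt [([291.0, 185.0, 340.0, 235.0], 0.59)]
w8 112 z 0.0968 [array([ 512.7, -171. ]), np.float64(17.7)] [ 512.7 -170.9] [316.6 216. ]
w1 117 z 0.0969 [array([ 512.8, -173.4]), np.float64(17.7)] [ 512.6 -175.3] [326.7  14.6]
```

View pics/w8.png

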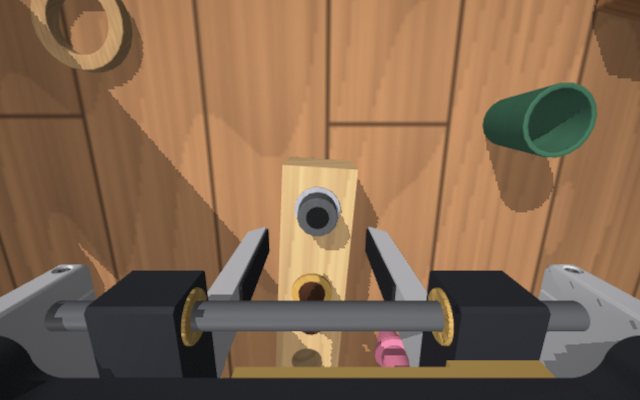

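The bolt, with its black recess, is at (317,213) and centred between the fingers. I go down and grip it.

>>> step_arm:
  plan:
    - {"dx": -0.016,"dy": 0,"dz": 0.25,"rx": 0,"ry": 0,"rz": 0,"claw": 0.3}
    - {"dx": 0,"dy": 0,"dz": 0.25,"rx": 0,"ry": 0,"rz": 0,"claw": 0.3}
    - {"dx": 0,"dy": 0,"dz": 0.24,"rx": 0,"ry": 0,"rz": 0,"claw": 0.3}
    - {"dx": 0,"dy": 0,"dz": 0,"rx": 0,"ry": 0,"rz": 0,"claw": 0.3}
    - {"dx": 0,"dy": 0,"dz": 0,"rx": 0,"ry": 0,"rz": 0,"claw": 0.9}
    - {"dx": 0,"dy": 0,"dz": 0,"rx": 0,"ry": 0,"rz": 0,"claw": 0.9}
    - {"dx": 0,"dy": 0,"dz": 0,"rx": 0,"ry": 0,"rz": 0,"claw": 0.9}
    - {"dx": 0,"dy": 0,"dz": 0,"rx": 0,"ry": 0,"rz": 0,"claw": 0.9}
    - {"dx": 0,"dy": 0,"dz": 0,"rx": 0,"ry": 0,"rz": 0,"claw": 0.9}
  grip_force: 25

```text
time_s: 12.0
ee_pos: [0.5126, -0.1715, 0.0947]
eef_rot: [3.14, 0.0, 1.57]
force: [-0.0, 0.9, 5.4]
grip_width: 0.0357
grip_force: 25.0
```

>>> step_arm:
  plan:
    - {"dx": 0,"dy": 0,"dz": -0.2,"rx": 0,"ry": 0,"rz": 0,"claw": 0.9}
    - {"dx": 0,"dy": 0,"dz": -0.4,"rx": 0,"ry": 0,"rz": 0,"claw": 0.9}
    - {"dx": 0,"dy": 0,"dz": -0.4,"rx": 0,"ry": 0,"rz": 0,"claw": 0.9}
    - {"dx": 0,"dy": 0,"dz": -0.3,"rx": 0,"ry": 0,"rz": 0,"claw": 0.9}
    - {"dx": 0,"dy": 0,"dz": 0,"rx": 0,"ry": 0,"rz": 0,"claw": 0.9}

```text
time_s: 12.5
ee_pos: [0.5134, -0.1718, 0.2279]
eef_rot: [3.136, 0.002, 1.57]
force: [0.4, 0.1, -2.9]
grip_width: 0.0354
grip_force: 25.0
```

>>> step_arm:
  plan:
    - {"dx": 0.25,"dy": -0.02,"dz": 0,"rx": 0,"ry": 0,"rz": 0,"claw": 0.9}
    - {"dx": 0.42,"dy": -0.02,"dz": 0,"rx": 0,"ry": 0,"rz": 0,"claw": 0.9}
    - {"dx": 0.42,"dy": 0,"dz": 0,"rx": 0,"ry": 0,"rz": 0,"claw": 0.9}
    - {"dx": 0.42,"dy": 0,"dz": 0,"rx": 0,"ry": 0,"rz": 0,"claw": 0.9}
    - {"dx": 0.42,"dy": 0,"dz": 0,"rx": 0,"ry": 0,"rz": 0,"claw": 0.9}
    - {"dx": 0.42,"dy": 0,"dz": 0,"rx": 0,"ry": 0,"rz": 0,"claw": 0.9}
    - {"dx": 0.42,"dy": 0,"dz": 0,"rx": 0,"ry": 0,"rz": 0,"claw": 0.9}
    - {"dx": 0.42,"dy": 0,"dz": 0,"rx": 0,"ry": 0,"rz": 0,"claw": 0.9}
    - {"dx": 0.42,"dy": 0,"dz": 0,"rx": 0,"ry": 0,"rz": 0,"claw": 0.9}
    - {"dx": 0.32,"dy": 0,"dz": 0,"rx": 0,"ry": 0,"rz": 0,"claw": 0.9}

```text
time_s: 13.5
ee_pos: [0.5076, 0.2237, 0.222]
eef_rot: [-3.139, 0.001, 1.571]
force: [0.9, -1.1, -2.1]
grip_width: 0.0354
grip_force: 25.0
```

>>> step_arm:
  plan:
    - {"dx": 0.22,"dy": 0,"dz": 0,"rx": 0,"ry": 0,"rz": 0,"claw": 0.9}
    - {"dx": 0,"dy": 0,"dz": 0,"rx": 0,"ry": 0,"rz": 0,"claw": 0.9}
    - {"dx": 0,"dy": 0,"dz": 0,"rx": 0,"ry": 0,"rz": 0,"claw": 0.9}

```text
time_s: 13.8
ee_pos: [0.5081, 0.2434, 0.2224]
eef_rot: [-3.14, 0.001, 1.571]
force: [0.3, -0.4, -3.3]
grip_width: 0.0355
grip_force: 25.0
```

```bash
python3 w.py w9; python3 plate.py w9 $(python3 - <<'E'
from h import *
p=load("w9")
c=p["R"]@np.array([.510,.2985,.063])+p["t"]; s=f"{int(p['fx']*c[0]/c[2]+p['cx'])},{int(p['fy']*c[1]/c[2]+p['cy'])}"
print(s,s)
E
) | head -1
```

```text
13.8 [0.5081 0.2434 0.2224] [-3.1395e+00  1.1000e-03  1.5711e+00] [ 0.3 -0.4 -3.3]
hole 509.0 297.5 axes 30.6 31.0 mec [509.  297.5] 16.0
```

View pics/w9.png

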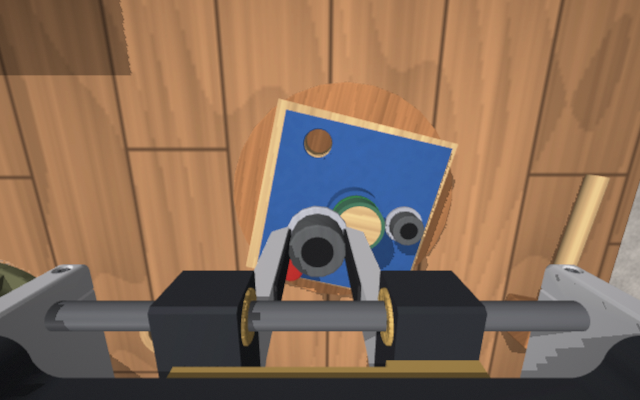

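The far hole at (318,142) shows clear timber bore with the plate aligned, and it measures (0.509, 0.2975). I move over it and lower the bolt.

>>> step_arm:
  plan:
    - {"dx": 0.3,"dy": 0.005,"dz": 0,"rx": 0,"ry": 0,"rz": 0,"claw": 0.9}
    - {"dx": 0.245,"dy": 0,"dz": 0,"rx": 0,"ry": 0,"rz": 0,"claw": 0.9}
    - {"dx": 0,"dy": 0,"dz": 0.3,"rx": 0,"ry": 0,"rz": 0,"claw": 0.9}
    - {"dx": 0,"dy": 0,"dz": 0.3,"rx": 0,"ry": 0,"rz": 0,"claw": 0.9}
    - {"dx": 0,"dy": 0,"dz": 0.2,"rx": 0,"ry": 0,"rz": 0,"claw": 0.9}
    - {"dx": 0,"dy": 0,"dz": 0,"rx": 0,"ry": 0,"rz": 0,"claw": 0.9}
    - {"dx": 0,"dy": 0,"dz": 0,"rx": 0,"ry": 0,"rz": 0,"claw": 0.9}

```text
time_s: 14.55
ee_pos: [0.5094, 0.2975, 0.1445]
eef_rot: [3.141, -0.0, 1.569]
force: [0.3, 0.3, -2.6]
grip_width: 0.0355
grip_force: 25.0
```

>>> step_arm:
  plan:
    - {"dx": 0,"dy": 0,"dz": 0.1,"rx": 0,"ry": 0,"rz": 0,"claw": 0.9}
    - {"dx": 0,"dy": 0,"dz": 0.06,"rx": 0,"ry": 0,"rz": 0,"claw": 0.9}
    - {"dx": 0,"dy": 0,"dz": 0.05,"rx": 0,"ry": 0,"rz": 0,"claw": 0.9}
    - {"dx": 0,"dy": 0,"dz": 0.04,"rx": 0,"ry": 0,"rz": 0,"claw": 0.9}
    - {"dx": 0,"dy": 0,"dz": 0,"rx": 0,"ry": 0,"rz": 0,"claw": 0.9}

```text
time_s: 15.05
ee_pos: [0.5088, 0.2981, 0.1184]
eef_rot: [-3.141, 0.0, 1.57]
force: [0.3, -0.4, -2.6]
grip_width: 0.0356
grip_force: 25.0
```

In the hole with no contact; continuing.

>>> step_arm:
  plan:
    - {"dx": 0,"dy": 0,"dz": 0.06,"rx": 0,"ry": 0,"rz": 0,"claw": 0.9}
    - {"dx": 0,"dy": 0,"dz": 0.06,"rx": 0,"ry": 0,"rz": 0,"claw": 0.9}
    - {"dx": 0,"dy": 0,"dz": 0.06,"rx": 0,"ry": 0,"rz": 0,"claw": 0.9}
    - {"dx": 0,"dy": 0,"dz": 0,"rx": 0,"ry": 0,"rz": 0,"claw": 0.9}

```text
time_s: 15.45
ee_pos: [0.5086, 0.2979, 0.0998]
eef_rot: [-3.14, 0.001, 1.57]
force: [-0.8, 0.6, -2.6]
grip_width: 0.0354
grip_force: 25.0
```

>>> step_arm:
  plan:
    - {"dx": 0,"dy": 0,"dz": 0.05,"rx": 0,"ry": 0,"rz": 0,"claw": 0.9}
    - {"dx": 0,"dy": 0,"dz": 0.05,"rx": 0,"ry": 0,"rz": 0,"claw": 0.9}
    - {"dx": 0,"dy": 0,"dz": 0.02,"rx": 0,"ry": 0,"rz": 0,"claw": 0.9}
    - {"dx": 0,"dy": 0,"dz": 0,"rx": 0,"ry": 0,"rz": 0,"claw": 0.9}

```text
time_s: 15.85
ee_pos: [0.5089, 0.2981, 0.0886]
eef_rot: [-3.141, 0.0, 1.57]
force: [0.2, -1.0, -2.8]
grip_width: 0.0356
grip_force: 25.0
```

>>> step_arm:
  plan:
    - {"dx": 0,"dy": 0,"dz": 0.01,"rx": 0,"ry": 0,"rz": 0,"claw": 0.9}
    - {"dx": 0,"dy": 0,"dz": 0.005,"rx": 0,"ry": 0,"rz": 0,"claw": 0.9}
    - {"dx": 0,"dy": 0,"dz": 0,"rx": 0,"ry": 0,"rz": 0,"claw": 0.9}

```text
time_s: 16.15
ee_pos: [0.5092, 0.2983, 0.0877]
eef_rot: [3.141, -0.0, 1.57]
force: [-0.4, -1.1, -0.5]
grip_width: 0.0358
grip_force: 25.0
```

Contact at the expected height. I release, rise clear and check from above.

>>> step_arm:
  plan:
    - {"dx": 0,"dy": 0,"dz": 0,"rx": 0,"ry": 0,"rz": 0,"claw": 0.4}
    - {"dx": 0,"dy": 0,"dz": 0,"rx": 0,"ry": 0,"rz": 0,"claw": 0.4}
    - {"dx": 0,"dy": 0,"dz": 0,"rx": 0,"ry": 0,"rz": 0,"claw": 0.4}
    - {"dx": 0,"dy": 0,"dz": -0.15,"rx": 0,"ry": 0,"rz": 0,"claw": 0.4}
    - {"dx": 0,"dy": 0,"dz": -0.4,"rx": 0,"ry": 0,"rz": 0,"claw": 0.4}
    - {"dx": 0,"dy": 0,"dz": -0.4,"rx": 0,"ry": 0,"rz": 0,"claw": 0.4}
    - {"dx": -0.3,"dy": 0,"dz": -0.4,"rx": 0,"ry": 0,"rz": 0,"claw": 0.4}
    - {"dx": -0.4,"dy": 0,"dz": 0,"rx": 0,"ry": 0,"rz": 0,"claw": 0.4}
    - {"dx": 0,"dy": 0,"dz": 0,"rx": 0,"ry": 0,"rz": 0,"claw": 0.4}
    - {"dx": 0,"dy": 0,"dz": 0,"rx": 0,"ry": 0,"rz": 0,"claw": 0.4}

```text
time_s: 17.15
ee_pos: [0.5091, 0.2278, 0.2236]
eef_rot: [3.141, -0.001, 1.569]
force: [-0.7, -0.2, -0.4]
grip_width: 0.0564
grip_force: 0.0
```

```bash
python3 w.py w10 drift_pin bolt; python3 pin.py w10
python3 - <<'E'
from h import *
p=load("w10"); W=world_map(p)
m=(np.hypot(W[...,0]-.509,W[...,1]-.298)<.019)&(W[...,2]>.075)&(W[...,2]<.13)
print("bolt head z pct",np.percentile(W[...,2][m],[10,50,90,99]).round(4),m.sum(),W[m].mean(0).round(4))
from station import telemetry
o=telemetry.get_obs();print(o["grip_width"],o["grip_force"])
E
```

```text
17.15 [0.5091 0.2278 0.2236] [ 3.1405e+00 -6.0000e-04  1.5691e+00] [-0.7 -0.2 -0.4]
drift_pin [([277.0, 225.0, 310.0, 271.0], 0.91)]
bolt [([293.0, 109.0, 337.0, 148.0], 0.71)]
w10 area 594.0 ztop 0.0999 centre 478.3 163.6 r 14.7 uv [288.1 254.5]
bolt head z pct [0.0888 0.0899 0.0909 0.0918] 979 [0.5092 0.2979 0.0898]
0.05602521136560296 0.0
```

```bash
python3 -c "
from station import hand_in
print(hand_in())"
```

```text
the job is handed in; nothing more can be done
None
```

The job is handed in: the red drift pin is fully home in one open hole, the bolt was then dropped fully home in the other, and the gripper has let go and is clear, after about 17 s of robot time; the verdict was not shown.

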